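# Draw a clamped bar rest up level with its mate and hold it

### The job

The two V-topped bar rests on the steel rail have to carry a bar level. Swing the red clamp lever of the lowered rest right down to slacken it, then draw that rest's post straight up out of its socket until its V stands level with the V of the other rest, and finish still holding it there, part way out and hanging freely in its socket, so that I can nip up the clamp. Leave the clamp slack, and leave the other rest and the hammer, brush and tin on the bench alone.

Things in the scene. Friction and masses are not known exactly. Their poses are not given: they have to be found in the camera images.
- rail: Dark steel flat bar bolted to the bench, 90 x 440 x 10 mm, with two upright blue square tubes (sockets), 36 mm square, to 125 mm above the bench. Origin: centre of its underside. Its y runs along the bar, x across it, away from the robot. Lowered rest's socket at y = -150 mm, the set rest's at +150 mm; each has a clamp lever with a red grip on its -x side.
- post: The lowered rest: loose steel post 25 mm square, 0.4 to 0.65 kg, standing in its socket. Origin: centre of its foot, 10 mm above the bench at the start; z up. 140 to 166 mm above the foot is a dark head block, 36 mm along x by 26 mm along y: the place to grip. Above it steel plates form a V, to 190 mm above the foot, 26 mm along y, 47 mm along x; a bar would lie in it along y.
- low_v (a point): The bottom of the V of the lowered rest, on the post's axis, 169 mm above its foot; it rises with the post.
- set_v (a point): The bottom of the V of the other rest, already set: the height to match, 35 to 65 mm above low_v at the start. Axes as the rail's.
- bore (a point): Centre of the mouth of the lowered rest's socket, 125 mm above the bench. The bore is 26.6 mm square and 115 mm deep; with the clamp slack the post slides in it with under 1 mm of play each side, and drops back if let go.
- clamp (a joint): Angle (rad) of the lowered rest's clamp lever. Near 0: tight, lever pointing 50 degrees up towards the other rest (+y). Grows as the lever swings down about a level axis along the rail's x; 1.3: fully slack, at its stop, lever 24 degrees below level. Slack from about 0.8. It stays where it is left; about 4 N at the grip turns it.
- clamp_grip (a point): Middle of the lever's red round grip (15 mm diameter, 55 mm long, along the lever), 80 mm from the lever's axis and 60 mm from the post's axis on the rail's -x side. It can be pinched from above, fingers closing along the rail's x, and led round the axis in a vertical plane.
- clamp_axis (a point): Point on the clamp lever's turning axis, in the plane in which the grip swings, 95 mm above the bench.
- hammer: Hammer lying on the bench, 300 mm long, not needed. Origin under its middle.
- brush: Brush lying on the bench, 240 mm long, not needed. Origin under its middle.
- tin: Tin standing on the bench, 70 mm in diameter, 90 mm high, not needed. Origin: centre of its underside.
Mind the look-alikes: they are no part of the job. Leave any pink look-alike of the post alone.

How it is judged (in metres and radians):
On the way, in this order (a step that is already met when the one before it is completed fails the run):
1. the clamp lever is swung down, the post still down in its socket (value of joint clamp above 1 rad and distance of post from where it was at the start of the episode below 0.01 m), for 0.2 s.
2. the post is being drawn up by the gripper (distance of low_v from where it was at the start of the episode above 0.02 m and contact force between the fingers and post above 3 N), for 0.2 s.
At the end, for the whole second after the job is handed in: The lowered rest's V stands within 6 mm of the height of the set rest's V, its post still upright and at least 30 mm deep in its socket, at rest, gripped by the fingers, not wedged (less than 20 N against socket or clamp), the clamp lever still swung down (above 1.0 rad) (z of low_v in the frame of set_v between -0.006 and 0.006 m and horizontal distance between post and bore below 0.006 m and z of post in the frame of bore below -0.03 m and angle between post's own z axis and vertical below 0.06 rad and contact force between the fingers and post above 3 N and contact force between post and rail below 20 N and value of joint clamp above 1 rad and linear speed of post below 0.01 m/s); the arm keeps its last pose, push and grip.
It fails at once if the post is dragged or shifted while its clamp is tight (value of joint clamp below 0.5 rad and distance of post from where it was at the start of the episode above 0.008 m).
It fails at once if the post is pulled out of its socket (z of post in the frame of bore above -0.005 m).
It fails at once if the other rest is shifted (distance of set_v from where it was at the start of the episode above 0.004 m).
It fails at once if the hammer, brush or tin is disturbed (distance of any of hammer, brush, tin from where it was at the start of the episode above 0.03 m).
It also fails if it takes over 48 s, if anything falls off the work surface, if the arm or the gripper's body presses on something with over 40 N, if the wrist force passes 120 N, or if a joint passes its speed limit or range.

### The arm

A 6-joint arm with a two-finger parallel gripper is mounted at the origin on the work surface. World frame = base frame: x ahead of the robot, y to its left, z up, the work surface at z = 0. Lengths are in m, angles in degrees, forces in N, time in s.
With the tool pointing down it reaches from about 0.275 to 0.85 m from the base axis. Payload 19 kg.
Tool frame: the origin (TCP) lies at the centre of the arm's flange, where the gripper is bolted on; the fingertips stand 173 mm ahead of it and the grasp point (between the pads) lies 155 mm ahead of it; z points along the fingers, x is the direction in which the jaws open and shut, and the axes are right-handed (so a half turn about z gives the same grasp; the last joint's range is limited). The gripper opens to 85 mm and grips with 20 to 120 N. Pads are 22 mm wide; open, the fingers measure 114 mm over their backs; the gripper's body (76 mm by 85 mm) begins 54 mm behind the grasp point. The pads swing forward as they close: fully open they stand 13 mm farther back than shut.
Start: joints at [61.421, 8.623, 82.357, -0, 89.026, -7.678], TCP at [0.205, 0.537, 0.405] pointing down, gripper open.
Joint ranges: [-160.23, 160.23], [-39.13, 120.54], [6.94, 153.29], [-79.49, 259.48], [9.18, 160.14], [-161.06, 161.06]. Speed limits (degrees/s): [108.29, 108.29, 127.2, 172.46, 172.46, 172.46].

### API

Orientations are given as a 3x3 rotation matrix whose columns are the frame's x, y, z axes.
In Python, from bench import manip gives the robot as it stands. The module is installed in compiled form; this text tells all that it offers.
- The arm moves only by the tool play_rows, never from a script. Its argument "commands" is a list of rows, each a list of 3 entries, a list of its own where there are three numbers: the turn, a rotation vector about the tool's x, y, z in rad, then the shift along the tool's x, y, z in mm, then the finger opening in mm, from 0 to 85.4. A call has 1 to 8 rows; each row shifts and turns the pose as measured when the row begins, along the tool's axes as they then stand; what a row does not reach is not made up. A row lasts 1/10 s, in which the tool goes at most 50 mm and 8.59 degrees, less where a joint would pass 70% of its speed; a pose out of reach is approached as far as the arm can. A call is refused whole if a number of a shift passes 50 or a number of a turn 0.15, either way. A call with a gripper value outside its range is refused whole. The fingers move at their own pace and stop on an object; "squeeze" is the grip in N (left out, the last holds). Time passes only in rows, so rows that do not move let the fingers close. It gives the time, the measured TCP pose, the force and the opening at its end, in the units of the state.
- manip.sense(): the state, without advancing time (a new reading comes with each control period).
- manip.get_image(name): name is "side" or "top"; returns (picture, depth): 400x640x3 uint8, red, green, blue; 400x640 float32, m along the optical axis (not along the pixel's ray), 0 where there is no reading.
- manip.calibration(name): a dict with "mtx" (3x3 intrinsics, pixels), "origin" and "orientation" of the camera in the world. Camera axes: x right, y up, looking along -z (the intrinsics and any distortion apply to the point x, -y, -z); pixel columns grow to the right and rows downward; lengths in m; the calibration is good to about 2 mm. A picture is of the moment at which its call begins. calibration takes no time and is no camera call.
- manip.close_job(): hands the job in, once; it reports no verdict.
The state is a dict: "time": time; "q": joint angles; "joint_velocities": joint speeds; "joint_torque": joint torques, N m; "ee_pos": TCP position; "tcp_rot": TCP orientation; "ft_force": force on the tool from outside, world axes, zero at the start; "ft_torque": the same for the moment, N m; "opening": finger opening in m.
Only numpy, scipy, OpenCV 4.12 (cv2) and the standard library are available. Lean on these libraries where they do the work, as an engineer would, in place of code of your own. Each camera call takes 0.05 s, during which the arm holds its last target.

## Working session

There is one attempt and no reset: what is moved stays moved. The work goes in short steps, Python scripts to look and compute and a tool call to move; the robot and the scene stay as the last step left them, time stands still between calls to the robot, and variables do not carry over. Pictures are saved under pics/ and viewed, and the job is handed in when it is done.

Besides the shell and the picture viewer there is one more tool, called after "Call:" as name(argument=value, ...), one argument or row to a line, values as JSON. play_rows: Moves the arm, as the interface text tells. Its arguments: {"type":"object","properties":{"commands":{"type":"array"},"squeeze":{"type":"number"}},"required":["commands"]}

```bash
mkdir -p pics
python3 - <<'E'
from bench import manip
import cv2, numpy as np
s=manip.sense(); print(s)
for n in("side","top"):
    im,d=manip.get_image(n); cv2.imwrite(f"pics/{n}0.png",im[:,:,::-1]); np.savez(f"{n}0.npz",im=im,d=d)
    print(n,manip.calibration(n))
E
```

```text
{'time': 0.0, 'q': array([ 6.14209508e+01,  8.64978177e+00,  8.23937198e+01, -6.69166143e-04,
        8.90245972e+01, -7.67621479e+00]), 'joint_velocities': array([ 0.01643555, -0.01164813,  0.09022518,  0.06578765,  0.00456208,
        0.05361421]), 'joint_torque': array([-2.77505649e-03, -7.13034797e+01, -5.70875716e+01, -4.08411452e-04,
        8.46856332e-03, -3.10107865e-06]), 'ee_pos': array([0.20513811, 0.53711875, 0.40408075]), 'tcp_rot': array([[ 3.56783693e-01,  9.34186858e-01, -5.58311455e-04],
       [ 9.34186280e-01, -3.56784099e-01, -1.04931807e-03],
       [-1.17945580e-03, -1.47187326e-04, -9.99999294e-01]]), 'ft_force': array([-0.45101768,  0.22896343, -0.41268801]), 'ft_torque': array([ 0.01243228,  0.04034215, -0.04447223]), 'opening': 0.08527787829641938}
side {'mtx': array([[400.85187395,   0.        , 322.37581885],
       [  0.        , 400.85187395, 204.18914332],
       [  0.        ,   0.        ,   1.        ]]), 'origin': array([0.41064205, 0.70899471, 0.72967689]), 'orientation': array([[-0.97573169,  0.14114073, -0.16741255],
       [-0.21896172, -0.63537042,  0.74051347],
       [-0.00185237,  0.7591994 ,  0.65085547]])}
top {'mtx': array([[423.37843613,   0.        , 328.70728989],
       [  0.        , 423.37843613, 197.11697235],
       [  0.        ,   0.        ,   1.        ]]), 'origin': array([ 4.09922853e-01, -1.01456146e-03,  1.11027047e+00]), 'orientation': array([[-0.0266177 ,  0.98680587, -0.15970494],
       [-0.99893575, -0.03227717, -0.03294781],
       [-0.03766791,  0.15865798,  0.9866148 ]])}
```

View pics/side0.png

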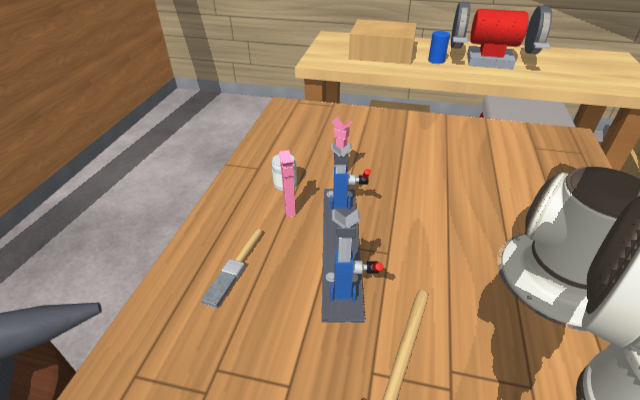

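View pics/top0.png

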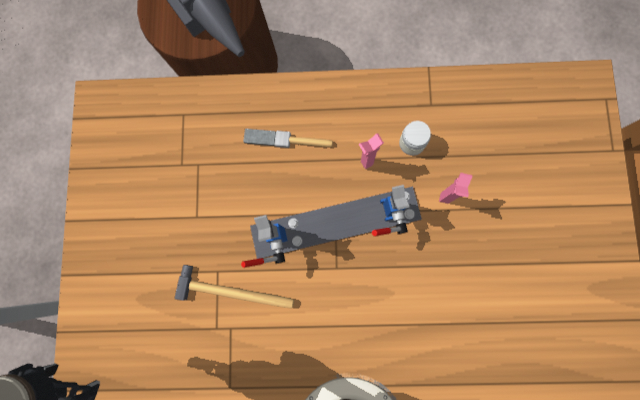

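The set rest is at the left in the top view (about 268,235) and near in the side view. The lowered one is at the right (400,200), with its red grip at (381,232). The pink look-alikes stand at (370,150) and (457,188). Next I'll measure.

```bash
cat > h.py <<'E'
import numpy as np, cv2
from bench import manip
def deproj(n,uv,d):
    c=manip.calibration(n);K=c["mtx"];uv=np.atleast_2d(uv).astype(float);d=np.atleast_1d(d)
    p=np.stack([(uv[:,0]-K[0,2])/K[0,0]*d,-(uv[:,1]-K[1,2])/K[1,1]*d,-d],1)
    return p@c["orientation"].T+c["origin"]
def cloud(n,d):
    v,u=np.mgrid[:400,:640]; return deproj(n,np.stack([u.ravel(),v.ravel()],1),d.ravel()).reshape(400,640,3)
def proj(n,P):
    c=manip.calibration(n);K=c["mtx"];p=(np.atleast_2d(P)-c["origin"])@c["orientation"]
    return np.stack([K[0,2]+K[0,0]*p[:,0]/-p[:,2],K[1,2]-K[1,1]*p[:,1]/-p[:,2]],1)
E
python3 - <<'E'
from h import *
for n in("side","top"):
    z=np.load(n+"0.npz");im,d=z["im"],z["d"];P=cloud(n,d)
    hsv=cv2.cvtColor(im,cv2.COLOR_RGB2HSV)
    bl=cv2.inRange(hsv,(105,120,50),(125,255,255)); rd=cv2.inRange(hsv,(0,200,90),(4,255,255))|cv2.inRange(hsv,(176,200,90),(180,255,255))
    for nm,m in(("blue",bl),("red",rd)):
        k,l,st,ce=cv2.connectedComponentsWithStats(m)
        for i in range(1,k):
            if st[i,4]<15: continue
            q=P[l==i]; 
            if q[:,0].max()>1 or q[:,2].max()<.03: continue
            print(n,nm,st[i],np.median(q,0).round(4),q.min(0).round(3),q.max(0).round(3))
    # things of height in the rail region
    box=(P[...,0]>.3)&(P[...,0]<.65)&(P[...,1]>-.3)&(P[...,1]<.3)&(d>0)
    m=(box&(P[...,2]>.128)).astype(np.uint8)
    k,l,st,ce=cv2.connectedComponentsWithStats(m)
    for i in range(1,k):
        if st[i,4]<15: continue
        q=P[l==i]; c=im[l==i].mean(0).astype(int)
        print(n,"tall",st[i],c,np.median(q,0).round(4),q.min(0).round(3),q.max(0).round(3))
z=np.load("top0.npz")["im"]; a=cv2.resize(z[150:300,220:440],None,fx=3.6,fy=3.6,interpolation=cv2.INTER_CUBIC); cv2.imwrite("pics/topc.png",a[:,:,::-1])
z=np.load("side0.npz")["im"]; a=cv2.resize(z[110:330,260:420],None,fx=2.7,fy=2.7,interpolation=cv2.INTER_CUBIC); cv2.imwrite("pics/sidec.png",a[:,:,::-1])
E
```

```text
side blue [429  31  21  32 510] [ 0.3001 -1.2646  0.0701] [ 0.26  -2.238 -0.156] [0.411 0.709 0.73 ]
side blue [330 167  21  43 581] [ 0.5469 -0.1078  0.0629] [ 0.411 -0.154  0.004] [0.576 0.709 0.73 ]
side blue [334 251  22  51 778] [0.4841 0.1852 0.0717] [0.411 0.14  0.005] [0.509 0.709 0.73 ]
side blue [330 284   3  17  51] [0.5099 0.1945 0.035 ] [0.506 0.174 0.009] [0.515 0.199 0.042]
side red [ 471    9   57   48 1957] [ 0.0513 -1.2863  0.1614] [-0.057 -1.389  0.033] [0.411 0.709 0.73 ]
side red [363 169   7   9  25] [ 0.4802 -0.0696  0.1632] [ 0.473 -0.087  0.141] [ 0.488 -0.061  0.175]
side red [373 263  10   8  38] [0.4197 0.2199 0.1706] [0.411 0.199 0.138] [0.428 0.229 0.178]
side tall [332 117  20  25 287] [222 130 161] [ 0.5776 -0.2572  0.1611] [ 0.551 -0.286  0.128] [ 0.602 -0.247  0.187]
side tall [331 143  21  30 376] [133 134 137] [ 0.5503 -0.1145  0.1716] [ 0.525 -0.144  0.128] [ 0.578 -0.106  0.197]
side tall [363 169   8  10  56] [177  50  43] [ 0.4794 -0.0684  0.1667] [ 0.47  -0.095  0.129] [ 0.489 -0.061  0.175]
side tall [332 209  29  52 863] [140 143 148] [0.487
[... 424 characters left out ...]
73 -0.104  0.138] [ 0.491 -0.063  0.18 ]
top red [242 259  22   8 109] [0.4222 0.2051 0.1648] [0.414 0.184 0.141] [0.429 0.225 0.186]
top tall [451 173  21  25 356] [218 123 150] [ 0.5796 -0.2642  0.1784] [ 0.55  -0.286  0.128] [ 0.604 -0.249  0.192]
top tall [390 185  19  25 332] [142 143 145] [ 0.5533 -0.1226  0.1888] [ 0.527 -0.142  0.129] [ 0.579 -0.109  0.202]
top tall [254 215  25  27 405] [133 133 135] [0.4919 0.1638 0.2312] [0.464 0.15  0.128] [0.518 0.185 0.245]
top tall [372 228  21   9 131] [150  44  36] [ 0.4821 -0.0841  0.163 ] [ 0.471 -0.112  0.129] [ 0.492 -0.063  0.18 ]
top tall [241 258  28  10 170] [140  46  37] [0.4221 0.2027 0.1611] [0.412 0.176 0.128] [0.431 0.227 0.186]
```

View pics/topc.png

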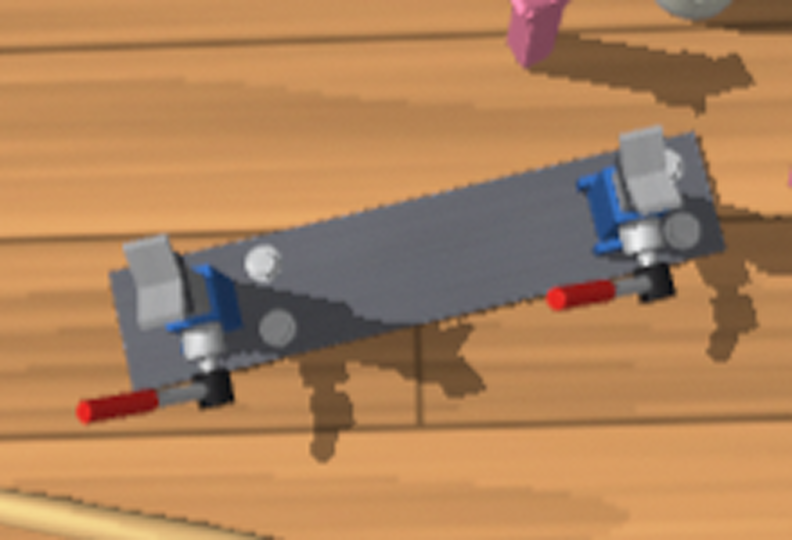

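View pics/sidec.png

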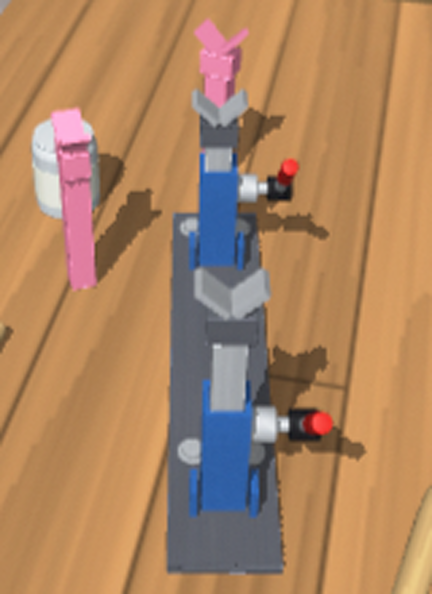

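Run:
```python
from h import *
from scipy.optimize import least_squares
def rails():
    z=np.load("top0.npz");im,d=z["im"],z["d"];P=cloud("top",d)
    m=(abs(P[...,2]-.010)<.004)&(d>0)&(im.max(2)<110)&(P[...,0]>.35)&(P[...,0]<.7)&(abs(P[...,1])<.35)
    m=cv2.morphologyEx(m.astype(np.uint8),cv2.MORPH_OPEN,np.ones((3,3)))
    k,l,st,ce=cv2.connectedComponentsWithStats(m);i=1+st[1:,4].argmax();q=P[l==i]
    r=cv2.minAreaRect((q[:,:2]*1000).astype(np.float32));print("rail rect mm",r, "z",np.median(q[:,2])); 
    b=P[(d>0)&(P[...,0]>.3)&(P[...,0]<.4)&(abs(P[...,1])<.05)][:,2];print("bench z",np.median(b))
rails()
for n in("top","side"):
    z=np.load(n+"0.npz");im,d=z["im"],z["d"];P=cloud(n,d)
    for nm,c0,top in(("low",(.553,-.126),.2),("set",(.491,.167),.243)):
        yw=np.arctan2(.207,.978);ex=np.array([np.cos(yw),np.sin(yw)]);ey=np.array([-ex[1],ex[0]])
        r=P[...,:2]-np.array(c0);X=r@ex;Y=r@ey
        m=(d>0)&(abs(X)<.03)&(abs(Y)<.016)&(P[...,2]>top-.024)&(P[...,2]<top+.006)&(im.min(2)>110)
        x,y,zz=X[m],Y[m],P[...,2][m]
        f=lambda p:(p[0]+p[2]*abs(x-p[1])-zz)
        s=least_squares(f,[top-.02,0,.7],loss="soft_l1",f_scale=.001)
        print(n,nm,m.sum(),"z0,x0,slope",s.x.round(4),"res",np.abs(s.fun).mean().round(4),"X",x.min().round(3),x.max().round(3),"Y",y.min().round(3),y.max().round(3),"ztop",np.percentile(zz,98).round(4))
```

```text
rail rect mm ((474.5057373046875, 101.01029205322266), (114.60139465332031, 52.916160583496094), 77.8037109375) z 0.010079300655315926
bench z 1.258574733986606e-06
top low 279 z0,x0,slope [1.793e-01 1.000e-04 8.982e-01] res 0.0016 X -0.025 0.025 Y -0.012 0.014 ztop 0.2004
top set 310 z0,x0,slope [ 2.229e-01 -6.000e-04  9.110e-01] res 0.0016 X -0.026 0.025 Y -0.012 0.014 ztop 0.2444
side low 153 z0,x0,slope [ 0.176  -0.0011  0.8732] res 0.0018 X -0.026 0.024 Y -0.013 0.016 ztop 0.1962
side set 327 z0,x0,slope [ 0.2193 -0.0016  0.8939] res 0.0016 X -0.027 0.024 Y -0.013 0.016 ztop 0.2404
```

Both views say the post must rise 43.5 mm (V bottom at 0.179 against 0.223). The 0.179 agrees with the given 10+169 mm. Post axis is about (0.553,-0.125), rail yaw is about 12°, and the predicted grip position matches the red blob. Moving over the grip, going up first.

Call:
play_rows(
  commands=[
    [[0,0,0],[0,0,-40],85],
    [[0,0,0],[-30,30,-20],85],
    [[0,0,0],[-35,35,0],85],
    [[0,0,0],[-35,35,0],85],
    [[0,0,0],[-35,35,0],85],
    [[0,0,0],[-35,35,0],85],
    [[0,0,0],[-35,35,0],85],
    [[0,0,0],[-35,35,0],85],
  ],
  squeeze=25,
)

```text
time: 0.9
ee_pos: [0.3435, 0.2249, 0.4638]
tcp_rot: [[0.348, 0.937, -0.003], [0.937, -0.348, -0.006], [-0.006, -0.001, -1.0]]
ft_force: [1.0, -0.7, 0.1]
opening: 0.0849
```

Call:
play_rows(
  commands=[
    [[0,0,0],[-35,35,0],85],
    [[0,0,0],[-35,35,0],85],
    [[0,0,0],[-35,35,0],85],
    [[0,0,0],[-35,35,0],85],
    [[0,0,0],[-35,35,0],85],
    [[0,0,0],[-35,35,0],85],
    [[0,0,0.12],[0,0,0],85],
    [[0,0,0.14],[0,0,0],85],
  ],
)

```text
time: 1.7
ee_pos: [0.4665, -0.0559, 0.4634]
tcp_rot: [[0.585, 0.811, -0.004], [0.811, -0.585, -0.005], [-0.007, -0.0, -1.0]]
ft_force: [-0.1, 0.2, 0.4]
opening: 0.0849
```

Call:
play_rows(
  commands=[
    [[0,0,0.14],[0,0,0],85],
    [[0,0,0.14],[0,0,0],85],
    [[0,0,0.14],[0,0,0],85],
    [[0,0,0.14],[0,0,0],85],
    [[0,0,0.14],[0,0,0],85],
    [[0,0,0],[0,0,0],85],
  ],
)

```text
time: 2.3
ee_pos: [0.4667, -0.0573, 0.4613]
tcp_rot: [[0.978, 0.209, -0.008], [0.209, -0.978, -0.004], [-0.009, 0.002, -1.0]]
ft_force: [-0.6, -0.3, -1.5]
opening: 0.0852
```

```bash
cat > go.py <<'E'
import sys
from h import *
# remaining move: target TCP xyz and tool-x angle (deg), prints tool-frame shift (mm) and turn rotvec
from scipy.spatial.transform import Rotation as R
s=manip.sense();t=np.array(list(map(float,sys.argv[1:4])));a=np.radians(float(sys.argv[4]))
T=np.array([[np.cos(a),np.sin(a),0],[np.sin(a),-np.cos(a),0],[0,0,-1]])
Rn=s["tcp_rot"];print("t",s["time"],"pos",s["ee_pos"].round(4),"shift",((t-s["ee_pos"])@Rn*1000).round(1),"turn",R.from_matrix(Rn.T@T).as_rotvec().round(3),"F",s["ft_force"].round(1),"op",round(s["opening"],4),"q",s["q"].round(0))
E
python3 go.py .4827 -.0841 .315 12
```

```text
t 2.3 pos [ 0.4667 -0.0573  0.4613] shift [ 11.3  29.2 146.2] turn [0.002 0.009 0.001] F [-0.6 -0.3 -1.5] op 0.0852 q [-16.  -5.  90.  -0.  95. -28.]
```

Call:
play_rows(
  commands=[
    [[0.002,0.009,0],[11,29,0],85],
    [[0,0,0],[0,0,25],70],
    [[0,0,0],[0,0,30],60],
    [[0,0,0],[0,0,30],60],
    [[0,0,0],[0,0,25],60],
    [[0,0,0],[0,0,0],60],
  ],
)

```text
time: 2.9
ee_pos: [0.484, -0.0843, 0.3475]
tcp_rot: [[0.971, 0.237, 0.001], [0.237, -0.971, -0.0], [0.001, 0.001, -1.0]]
ft_force: [-0.3, -0.2, 0.5]
opening: 0.06
```

```bash
python3 go.py .4827 -.0841 .315 12
python3 - <<'E'
from h import *
o=[]
for n in("side","top"):
    im,d=manip.get_image(n); np.savez(n+"1.npz",im=im,d=d); o.append(im)
a=cv2.resize(o[0][110:310,270:430],None,fx=2.5,fy=2.5);b=cv2.resize(o[1][140:300,330:490],None,fx=2.5,fy=2.5)
b=cv2.copyMakeBorder(b,0,100,0,0,cv2.BORDER_CONSTANT);cv2.imwrite("pics/g1.png",np.hstack([a,b])[:,:,::-1])
E
```

```text
t 2.9 pos [ 0.484  -0.0843  0.3475] shift [-1.2 -0.5 32.5] turn [ 0.001 -0.001  0.03 ] F [-0.3 -0.2  0.5] op 0.06 q [-19.   0.  98.  -0.  82. -33.]
```

View pics/g1.png

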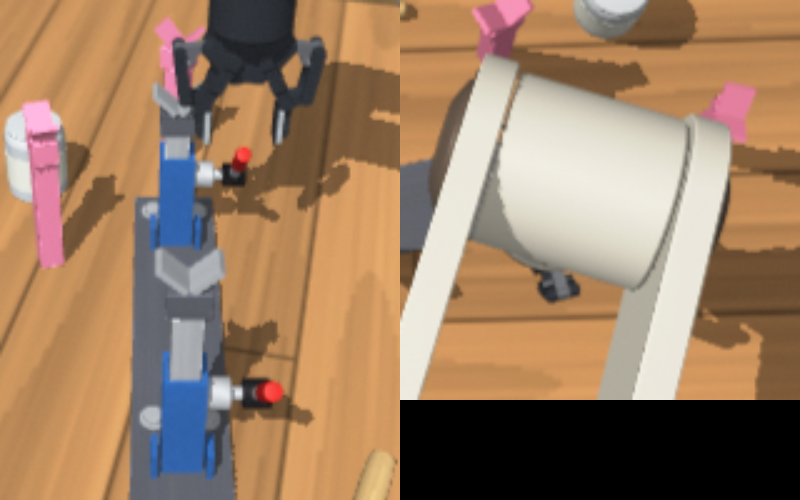

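The side view shows the open fingers either side of the red grip (243,155) and clear of the V. I'll go down and pinch it.

Call:
play_rows(
  commands=[
    [[0,0,0.03],[-1,0,15],60],
    [[0,0,0],[0,0,16],60],
    [[0,0,0],[0,0,2],5],
    [[0,0,0],[0,0,0],5],
    [[0,0,0],[0,0,0],5],
    [[0,0,0],[0,0,0],5],
    [[0,0,0],[0,0,0],5],
  ],
)

```text
time: 3.7
ee_pos: [0.4821, -0.0853, 0.321]
tcp_rot: [[0.979, 0.206, 0.001], [0.206, -0.979, -0.005], [0.0, 0.005, -1.0]]
ft_force: [8.3, -2.7, -10.6]
opening: 0.014
```

```bash
python3 go.py .4827 -.0841 .315 12
python3 - <<'E'
import numpy as np
# circle path: radius 85 at 50deg down; tool y = -rail y, tool z down
r=85
A=np.radians(np.arange(50,-26,-5));y=r*np.cos(A);z=r*np.sin(A)
for a,dy,dz in zip(np.degrees(A[1:]),-np.diff(y),-np.diff(z)):print(round(a),dy.round(1),dz.round(1))
E
```

```text
t 3.7 pos [ 0.4821 -0.0853  0.321 ] shift [ 0.8 -1.1  6. ] turn [ 0.005 -0.    -0.002] F [  8.3  -2.7 -10.6] op 0.014 q [-19.   1. 101.  -0.  78. -31.]
45 -5.5 5.0
40 -5.0 5.5
35 -4.5 5.9
30 -4.0 6.3
25 -3.4 6.6
20 -2.8 6.9
15 -2.2 7.1
10 -1.6 7.2
5 -1.0 7.4
0 -0.3 7.4
-5 0.3 7.4
-10 1.0 7.4
-15 1.6 7.2
-20 2.2 7.1
-25 2.8 6.9
```

The grip is pinched (opening 14 mm). Leading it round its arc.

Call:
play_rows(
  commands=[
    [[0,0,0],[0,-5,6],5],
    [[0,0,0],[0,-5,6],5],
    [[0,0,0],[0,-4.5,6],5],
    [[0,0,0],[0,-4,6.5],5],
    [[0,0,0],[0,-3.5,6.5],5],
  ],
)

```text
time: 4.2
ee_pos: [0.4774, -0.0639, 0.2944]
tcp_rot: [[0.979, 0.205, 0.005], [0.205, -0.979, -0.009], [0.003, 0.01, -1.0]]
ft_force: [-7.0, -2.4, 6.5]
opening: 0.0139
```

```bash
cat > lev.py <<'E'
from h import *
s=manip.sense();ex=np.array([.978,.208]);ey=np.array([-.208,.978]);ax=np.array([.5528,-.125])-.06*ex
Rt=s["tcp_rot"];g=s["ee_pos"]+.155*Rt[:,2]
x=(g[:2]-ax)@ex;y=(g[:2]-ax)@ey;z=g[2]-.095
print("grasp wrt axis mm: x %.1f y %.1f z %.1f r %.1f ang %.1f"%(x*1e3,y*1e3,z*1e3,np.hypot(y,z)*1e3,np.degrees(np.arctan2(z,y))),"F",s["ft_force"].round(1),"op",round(s["opening"],4))
E
python3 lev.py
```

```text
grasp wrt axis mm: x -0.6 y 73.8 z 44.4 r 86.2 ang 31.0 F [-7.  -2.4  6.5] op 0.0139
```

Call:
play_rows(
  commands=[
    [[0,0,0],[0,-4,7],5],
    [[0,0,0],[0,-3.5,8],5],
    [[0,0,0],[0,-2.5,8],5],
    [[0,0,0],[0,-2,8],5],
    [[0,0,0],[0,-1,8],5],
    [[0,0,0],[0,-0.5,8],5],
    [[0,0,0],[0,0,8],5],
  ],
)

```text
time: 4.9
ee_pos: [0.4744, -0.0506, 0.243]
tcp_rot: [[0.979, 0.206, 0.008], [0.206, -0.978, -0.015], [0.005, 0.016, -1.0]]
ft_force: [-6.8, -3.5, 4.9]
opening: 0.0143
```

```bash
python3 lev.py
```

```text
grasp wrt axis mm: x -0.5 y 86.6 z -7.0 r 86.9 ang -4.6 F [-6.8 -3.5  4.9] op 0.0143
```

Call:
play_rows(
  commands=[
    [[0,0,0],[0,0.5,8],5],
    [[0,0,0],[0,1,8],5],
    [[0,0,0],[0,2,7],5],
    [[0,0,0],[0,2.5,7],5],
  ],
)

```text
time: 5.3
ee_pos: [0.4757, -0.0566, 0.2145]
tcp_rot: [[0.978, 0.207, 0.008], [0.207, -0.978, -0.016], [0.004, 0.017, -1.0]]
ft_force: [-7.0, 0.7, 7.6]
opening: 0.0138
```

```bash
python3 lev.py
```

```text
grasp wrt axis mm: x -0.5 y 80.2 z -35.5 r 87.7 ang -23.8 F [-7.   0.7  7.6] op 0.0138
```

Call:
play_rows(
  commands=[
    [[0,0,0],[0,1,2],5],
    [[0,0,0],[0,0,0],50],
    [[0,0,0],[0,0,0],50],
    [[0,0,0],[0,0,0],50],
    [[0,0,0],[0,0,-25],50],
    [[0,0,0],[0,0,-40],50],
    [[0,0,0],[0,0,-45],60],
    [[0,0,0],[0,0,-45],80],
  ],
)

```text
time: 6.1
ee_pos: [0.4742, -0.0543, 0.3697]
tcp_rot: [[0.978, 0.207, 0.002], [0.207, -0.978, -0.012], [-0.001, 0.013, -1.0]]
ft_force: [1.3, -1.3, 0.4]
opening: 0.0729
```

```bash
python3 lev.py
python3 - <<'E'
from h import *
im,d=manip.get_image("side"); np.savez("side2.npz",im=im,d=d)
cv2.imwrite("pics/g2.png",cv2.resize(im[110:310,270:430],None,fx=3,fy=3)[:,:,::-1])
P=cloud("side",d);hsv=cv2.cvtColor(im,cv2.COLOR_RGB2HSV)
rd=cv2.inRange(hsv,(0,180,90),(5,255,255))|cv2.inRange(hsv,(175,180,90),(180,255,255))
m=(rd>0)&(P[...,1]>-.15)&(P[...,1]<.1)&(P[...,2]<.3)&(d>0)
print(m.sum(),np.median(P[m],0),P[m].min(0),P[m].max(0))
E
python3 go.py .5528 -.125 .36 102
```

```text
grasp wrt axis mm: x -2.4 y 83.6 z 119.7 r 146.0 ang 55.1 F [ 1.3 -1.3  0.4] op 0.0729
109 [ 0.47631199 -0.05952548  0.06253223] [ 0.46564989 -0.08889545  0.04587572] [ 0.48881002 -0.03800395  0.07507701]
t 6.15 pos [ 0.4748 -0.0543  0.3774] shift [61.6 85.  19.3] turn [ 0.019  0.008 -1.572] F [ 0.9 -0.5 11. ] op 0.0793 q [-16.  -3.  97.  -1.  84. -27.]
```

View pics/g2.png

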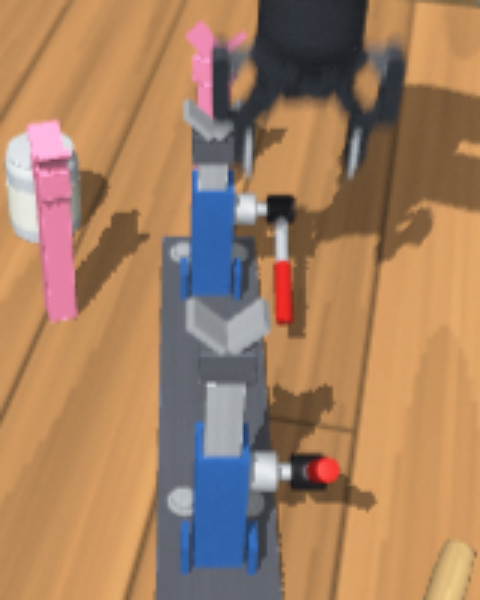

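The side view shows the red lever hanging down at (283,290), with its grip at z = 0.0625, exactly at the stop height. The post hasn't moved. Turning by a quarter and moving over the post.

Call:
play_rows(
  commands=[
    [[0,0,0],[0,0,-40],85],
    [[0,0,0.15],[0,0,0],85],
    [[0,0,0.15],[0,0,0],85],
    [[0,0,0.15],[0,0,0],85],
    [[0,0,0.15],[0,0,0],85],
    [[0,0,0.15],[0,0,0],85],
    [[0,0,0.15],[0,0,0],85],
    [[0,0,0.15],[0,0,0],85],
  ],
)

```text
time: 6.95
ee_pos: [0.4743, -0.0532, 0.4247]
tcp_rot: [[0.661, -0.75, 0.021], [-0.749, -0.662, -0.018], [0.027, -0.004, -1.0]]
ft_force: [-0.1, 0.2, 0.3]
opening: 0.0851
```

Call:
play_rows(
  commands=[
    [[0,0,0.15],[0,0,0],85],
    [[0,0,0.15],[0,0,0],85],
    [[0,0,0.15],[0,0,0],85],
    [[0,0,0.08],[0,0,0],85],
    [[0,0,0],[0,0,0],85],
  ],
)

```text
time: 7.45
ee_pos: [0.4744, -0.053, 0.4253]
tcp_rot: [[0.184, -0.983, 0.023], [-0.983, -0.185, -0.018], [0.022, -0.019, -1.0]]
ft_force: [-0.1, -0.1, -0.4]
opening: 0.0852
```

```bash
python3 go.py .5528 -.125 .40 -78
```

```text
t 7.45 pos [ 0.4744 -0.053   0.4253] shift [ 84.7 -63.2  28.4] turn [-0.019 -0.022 -0.024] F [-0.1 -0.1 -0.4] op 0.0852 q [-15.  -4.  93.  -1.  89.  64.]
```

Call:
play_rows(
  commands=[
    [[-0.019,-0.022,-0.024],[20,-15,0],85],
    [[0,0,0],[22,-16,0],85],
    [[0,0,0],[22,-16,0],85],
    [[0,0,0],[20,-15,0],85],
    [[0,0,0],[0,0,0],85],
    [[0,0,0],[0,0,0],85],
  ],
)

```text
time: 8.05
ee_pos: [0.5551, -0.1244, 0.4265]
tcp_rot: [[0.227, -0.974, 0.001], [-0.974, -0.227, 0.0], [0.0, -0.001, -1.0]]
ft_force: [-0.9, 0.5, -0.3]
opening: 0.0851
```

```bash
python3 go.py .5528 -.125 .318 -78
```

```text
t 8.05 pos [ 0.5551 -0.1244  0.4265] shift [  0.    2.5 108.5] turn [-0.001 -0.     0.019] F [-0.9  0.5 -0.3] op 0.0851 q [-20.   8.  81.   0.  91.  57.]
```

Call:
play_rows(
  commands=[
    [[0,0,0.019],[0,2.5,0],85],
    [[0,0,0],[0,0,25],80],
    [[0,0,0],[0,0,25],80],
    [[0,0,0],[0,0,20],80],
    [[0,0,0],[0,0,0],80],
  ],
)

```text
time: 8.55
ee_pos: [0.55, -0.1226, 0.3564]
tcp_rot: [[0.21, -0.978, 0.005], [-0.978, -0.21, -0.001], [0.002, -0.004, -1.0]]
ft_force: [0.1, 0.5, -0.4]
opening: 0.08
```

```bash
python3 go.py .5528 -.125 .318 -78
python3 - <<'E'
from h import *
im,d=manip.get_image("side")
cv2.imwrite("pics/g3.png",cv2.resize(im[90:250,270:430],None,fx=3.7,fy=3.7)[:,:,::-1])
E
```

```text
t 8.55 pos [ 0.55   -0.1226  0.3564] shift [ 2.9 -2.1 38.4] turn [-0.004 -0.002  0.002] F [ 0.1  0.5 -0.4] op 0.08 q [-20.   8.  88.   0.  83.  57.]
```

View pics/g3.png

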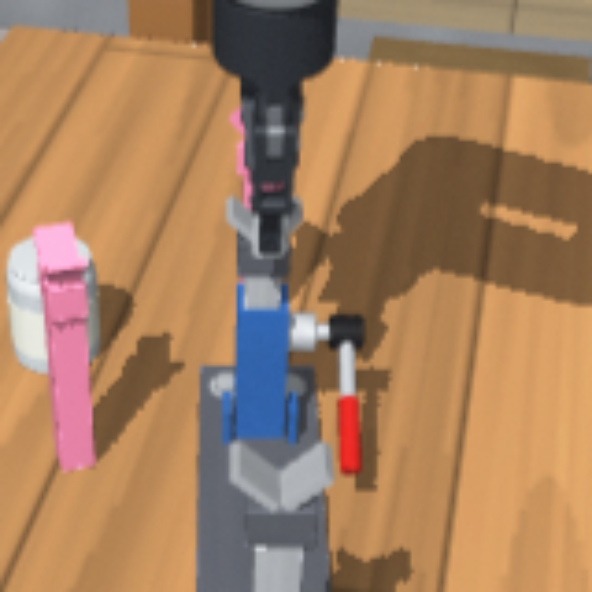

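The finger stands in front of the V at (268,230), about 2 mm to the robot side, which agrees with the computed shift. I'll correct that and go down.

Call:
play_rows(
  commands=[
    [[-0.004,-0.002,0],[3,-2,18],80],
    [[0,0,0],[0,0,17],80],
    [[0,0,0],[0,0,3],80],
    [[0,0,0],[0,0,0],80],
  ],
)

```text
time: 9.0
ee_pos: [0.5531, -0.1248, 0.3236]
tcp_rot: [[0.211, -0.978, 0.008], [-0.978, -0.211, -0.002], [0.004, -0.007, -1.0]]
ft_force: [0.2, 0.9, 0.3]
opening: 0.08
```

```bash
python3 go.py .5528 -.125 .318 -78
```

```text
t 9.0 pos [ 0.5531 -0.1248  0.3236] shift [0.1 0.4 5.6] turn [-0.007 -0.004  0.003] F [0.2 0.9 0.3] op 0.08 q [-21.  10.  90.   0.  79.  57.]
```

Call:
play_rows(
  commands=[
    [[-0.007,-0.004,0],[0,0.5,6],80],
    [[0,0,0],[0,0,1],60],
    [[0,0,0],[0,0,0],40],
    [[0,0,0],[0,0,0],20],
    [[0,0,0],[0,0,0],15],
    [[0,0,0],[0,0,0],15],
    [[0,0,0],[0,0,0],15],
  ],
  squeeze=40,
)

```text
time: 9.7
ee_pos: [0.553, -0.1256, 0.3191]
tcp_rot: [[0.21, -0.978, 0.003], [-0.978, -0.21, -0.003], [0.003, -0.002, -1.0]]
ft_force: [0.3, -0.0, -1.6]
opening: 0.0253
```

```bash
python3 go.py .5528 -.125 .318 -78
python3 - <<'E'
from h import *
im,d=manip.get_image("side")
cv2.imwrite("pics/g4.png",cv2.resize(im[90:250,270:430],None,fx=3.7,fy=3.7)[:,:,::-1])
E
```

```text
t 9.7 pos [ 0.553  -0.1256  0.3191] shift [-0.7  0.1  1.1] turn [-0.002 -0.003  0.003] F [ 0.3 -0.  -1.6] op 0.0253 q [-21.  10.  91.  -0.  79.  57.]
```

View pics/g4.png

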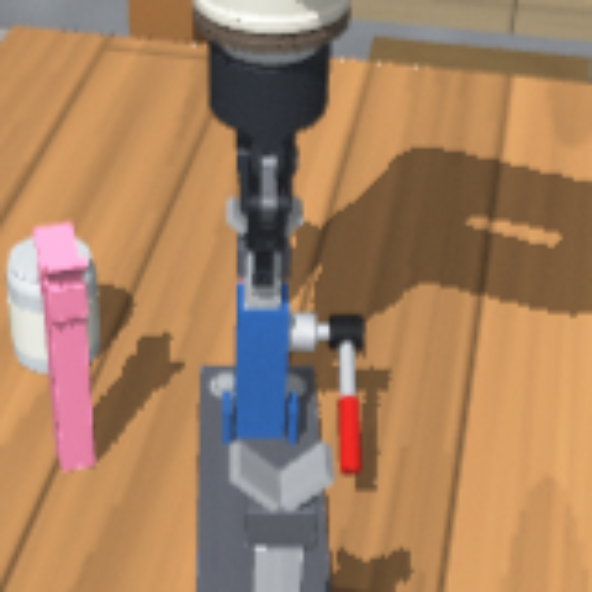

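The grip closed on the head at 25.3 mm (head 26 mm) with almost no side force. Drawing the post up 43.5 mm, so the target TCP z is about 0.3626.

Call:
play_rows(
  commands=[
    [[0,0,0],[0,0,-7],15],
    [[0,0,0],[0,0,-7],15],
    [[0,0,0],[0,0,-6],15],
    [[0,0,0],[0,0,-6],15],
    [[0,0,0],[0,0,0],15],
  ],
)

```text
time: 10.25
ee_pos: [0.5529, -0.1255, 0.3473]
tcp_rot: [[0.21, -0.978, 0.002], [-0.978, -0.21, -0.003], [0.003, -0.002, -1.0]]
ft_force: [0.3, -0.0, -4.8]
opening: 0.0256
```

```bash
python3 go.py .5530 -.1256 .3626 -78
```

```text
t 10.25 pos [ 0.5529 -0.1255  0.3473] shift [  0.2  -0.1 -15.3] turn [-0.002 -0.003  0.003] F [ 0.3 -0.  -4.8] op 0.0256 q [-21.   9.  88.  -0.  82.  57.]
```

Call:
play_rows(
  commands=[
    [[0,0,0],[0,0,-5],15],
    [[0,0,0],[0,0,-5],15],
    [[0,0,0],[0,0,-4],15],
    [[0,0,0],[0,0,0],15],
    [[0,0,0],[0,0,0],15],
  ],
)

```text
time: 10.75
ee_pos: [0.5529, -0.1253, 0.3626]
tcp_rot: [[0.211, -0.978, 0.002], [-0.978, -0.211, -0.003], [0.003, -0.002, -1.0]]
ft_force: [-0.7, -0.4, -5.3]
opening: 0.0252
```

```bash
python3 go.py .5530 -.1256 .3626 -78
python3 - <<'E'
from h import *
im,d=manip.get_image("side"); np.savez("side5.npz",im=im,d=d)
cv2.imwrite("pics/g5.png",cv2.resize(im[90:250,270:430],None,fx=3.7,fy=3.7)[:,:,::-1])
P0=cloud("side",np.load("side0.npz")["d"]);im0=np.load("side0.npz")["im"];P=cloud("side",d)
ex=np.array([.978,.208]);ey=np.array([-.208,.978])
for nm,PP,I,c0 in(("low0",P0,im0,(.5528,-.125)),("low",P,im,(.5528,-.125)),("set",P,im,(.491,.1675))):
    r=PP[...,:2]-np.array(c0);X=r@ex;Y=r@ey
    # end tops of the V plates, |X| 14..25 mm, light steel
    for sgn in(-1,1):
        m=(X*sgn>.014)&(X*sgn<.027)&(abs(Y)<.016)&(PP[...,2]>.15)&(PP[...,2]<.26)&(I.min(2)>105)&(I.max(2).astype(int)-I.min(2)<30)
        q=PP[m]; print(nm,sgn,m.sum(),"z top",np.percentile(q[:,2],[50,95]).round(4) if m.sum() else "")
E
```

```text
t 10.75 pos [ 0.5529 -0.1253  0.3626] shift [ 0.3 -0.1  0. ] turn [-0.002 -0.003  0.003] F [-0.7 -0.4 -5.3] op 0.0252 q [-21.   9.  87.  -0.  84.  57.]
low0 -1 37 z top [0.192  0.1961]
low0 1 30 z top [0.1933 0.1961]
low -1 12 z top [0.2378 0.24  ]
low 1 26 z top [0.237  0.2402]
set -1 90 z top [0.2358 0.2395]
set 1 72 z top [0.2369 0.2399]
```

View pics/g5.png

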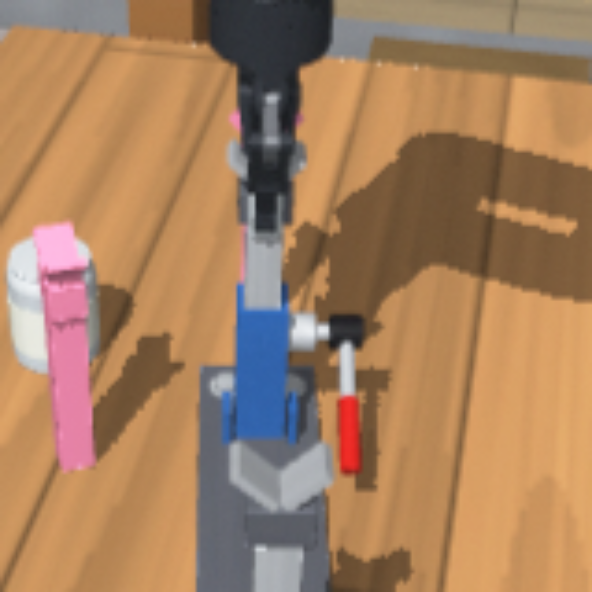

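The post has risen with the gripper, and its V tops read 0.240 against 0.2397 for the set rest. The lever still hangs down. One settling check, then hand in.

Call:
play_rows(
  commands=[
    [[0,0,0],[0,0,0],15],
    [[0,0,0],[0,0,0],15],
    [[0,0,0],[0,0,0],15],
  ],
)

```text
time: 11.1
ee_pos: [0.5528, -0.1254, 0.3623]
tcp_rot: [[0.21, -0.978, 0.002], [-0.978, -0.21, -0.002], [0.003, -0.002, -1.0]]
ft_force: [-0.5, -0.8, -4.4]
opening: 0.0258
```

```bash
python3 go.py .5530 -.1256 .3626 -78; python3 -c "
from bench import manip
print(manip.close_job()); s=manip.sense(); print(s['time'],s['ee_pos'],s['ft_force'],s['opening'])"
```

```text
t 11.1 pos [ 0.5528 -0.1254  0.3623] shift [ 0.2 -0.1 -0.3] turn [-0.002 -0.003  0.003] F [-0.5 -0.8 -4.4] op 0.0258 q [-21.   9.  87.  -0.  84.  57.]
the job is handed in; nothing more can be done
None
the job is handed in; nothing more can be done
```

The job is handed in at 11.1 s: the lowered rest's V stands level with the other one, and the arm is still holding its post part way up. I swung the red lever down to its stop, gripped the post by its head block and drew it straight up about 43 mm.

Last checks before handing in:
- **Height:** the V tops read 0.240 m against 0.2397 m on the set rest, in the side view. The arm sagged about 0.3 mm while settling afterwards.
- **Post:** its foot is about 72 mm below the socket mouth, worked out from the lift.
- **Hold:** the fingers are closed to about 25.5 mm on the 26 mm head. The wrist carries about 4.4 N, roughly the post's weight, and under 1 N sideways, so there is no sign of it wedging.
- **Clamp:** the last picture shows the lever still fully down. Its grip measured z = 0.0625 m when I let it go, which is the height of the stop.

None of these checks disagreed. The side camera read about 4 mm lower than the top one on both rests, but both gave the same 43.5 mm lift. I made no contact with the set rest, hammer, brush, tin or pink look-alikes, though I didn't re-measure their positions at the end. The hand-in gave no verdict.

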